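# Show the new bar hand the opener and where the caps go

## Task

Show the new bar hand how bottles are opened here: first point at the steel head of the bone-handled bottle opener, keeping the fingertips a few centimetres above the head for a good two seconds without touching the opener. Then push the sloping flap of the green cap box well in with the fingertips, as if posting a cap, and draw back clear so that it springs shut. Pick nothing up, and do not disturb the opener, the tankard or the two dasher bottles.

Things in the scene. Friction and masses are not known exactly. Their poses are not given: they have to be found in the camera images.
- opener: Bone-handled bottle opener lying flat and loose on the tile shelf, 150 mm long over all, at most 13 mm high. Origin: middle of its length, on the underside (shelf level). Its x axis runs along it from the ivory-coloured bone handle (95 mm long, 17 to 21 mm wide, at -x) to the steel head (at +x); z up.
- opener_head (a point): Centre of the opener's steel head, an open ring 39 mm across with a claw, 56 mm from the opener's origin along its +x; the point is on the ring's top, 9 mm above the shelf. This is the point to point at.
- capbox: Dark green steel cap box on the 200 mm high tiled wall at the back of the shelf. 140 deep (x), 160 wide (y), 190 mm high. Origin: centre of its underside, 15 mm above the shelf; front faces its own -x (to the robot), z up. Front upright to 90 mm, then slopes back at 45 degrees from (x -70, z 90) to (x +30, z 190). A bare-metal flap fills most of the slope. The locked front door is not used.
- flap (a joint): Cap box flap, rad: 0 shut (flush in the 45 degree slope), grows as it is pushed in, stop at 0.80; over 0.35 is well in. 120 wide, 108 mm long down the slope, hinged along its upper edge; hinge line parallel to the box's y at x +19, z +179 mm in its frame. A spring shuts it: pushed on the brass plate it needs about 1 N to start, 2 to 3 N at 0.4 rad, 4 N at the stop.
- flap_plate (a point): Centre of the brass push plate (34 by 70 mm) on the outer face of the flap, on its middle line, 70 mm down the slope from the hinge line. Moves with the flap. With the flap shut its outward normal is (-0.707, 0, 0.707) in the box's frame.
- tankard: Pewter tankard standing upright and loose, 118 mm high, 94 mm across the foot, handle out to 79 mm from the axis on its own +y. Origin: centre of its underside.
- mat: Square black rubber bar mat lying flat, fixed, 150 by 150 mm, 4 mm thick with a 6 mm high rim. Origin: centre of its underside. The two dasher bottles stand on it.
- dasher_steel: Amber glass dasher bottle with a steel dasher top, upright and loose on the mat, 48 mm in diameter, 140 mm high. Origin: centre of its underside.
- dasher_brass: Amber glass dasher bottle with a brass dasher top, upright and loose on the mat, 48 mm in diameter, 140 mm high. Origin: centre of its underside.
Mind the look-alikes: they are no part of the job. There is more than one size of the tankard; the one meant has the size given above.

How it is judged:
By the outcome, as a careful person would: the job done as asked, in the order asked, and still so for the second after the job is handed in, with the robot touching nothing.
It also fails if it takes over 48 s, if anything falls off the work surface, if the arm or the gripper's body presses on something with over 40 N, if the wrist force passes 120 N, or if a joint passes its speed limit or range.

## Robot

A 6-joint arm with a two-finger parallel gripper is mounted at the origin on the work surface. World frame = base frame: x ahead of the robot, y to its left, z up, the work surface at z = 0. Lengths are in m, angles in rad, forces in N, time in s.
With the tool pointing down it reaches from about 0.35 to 0.85 m from the base axis. Payload 8.1 kg.
Tool frame: the origin (TCP) lies between the finger pads, 19 mm behind the fingertips; this is the grasp point; z points along the fingers, y is the line along which they close (so a half turn about z gives the same grasp; the last joint's range is limited). The gripper opens to 93 mm and grips with 3 to 60 N. Pads are 15 mm wide; open, the fingers measure 128 mm over their backs; the gripper's body (75 mm by 188 mm) begins 65 mm behind the grasp point.
Start: joints at [1.225, 0.13, 1.488, -0, 1.523, -0.085], TCP at [0.155, 0.58, 0.237] pointing down, gripper open.
Joint ranges: [-2.96, 2.96], [-0.89, 2.26], [0.02, 2.5], [-1.34, 4.48], [0, 2.73], [-2.66, 2.66]. Speed limits (rad/s): [2.39, 2.39, 2.79, 3.14, 3.14, 3.14].

## Interface

Orientations are given as a rotation vector (axis times angle).
In Python, from plant import robot gives the robot as it stands.
- The arm moves only by the shell command python3 -m jog 'ROWS' [FORCE]. ROWS is text: rows parted by semicolons, each of 5 numbers parted by spaces: the opening, from 0 (shut) to 1 (fully open), then the shift along the tool's x, y, z in m, then the turn about the tool's z in degrees. A call has 1 to 10 rows; each row shifts and turns the commanded pose from where the row before left it, along the tool's axes as they then stand; what a row does not reach is not made up. A row lasts 1/12 s, in which the tool goes at most 41.7 mm and 7.16 degrees, less where a joint would pass 70% of its speed; a pose out of reach is approached as far as the arm can. A call with a gripper value outside its range is refused whole. The fingers move at their own pace and stop on an object; FORCE is the grip in N (left out, the last holds). Time passes only in rows, so rows that do not move let the fingers close. It gives the time, the measured TCP pose, the force, the opening and the grip force at its end, in the units of the state.
- robot.read_state(): the state, without advancing time (a new reading comes with each control period).
- robot.read_camera(name): name is "scene" or "top"; returns a dict with "color" (400x640x3 uint8, red, green, blue), "intrinsics" (3x3 intrinsics, pixels), "pose" (4x4, takes a point from camera to world coordinates). Camera axes: x right, y down, z forward; pixel columns grow to the right and rows downward; lengths in m; the calibration is good to about 2 mm. A picture is of the moment at which its call begins. There is no depth.
- robot.close_job(): hands the job in; it is judged then, once.
The state is a dict: "t": time; "q": joint angles; "dq": joint speeds; "joint_torque": joint torques, N m; "tool_pos": TCP position; "orientation": TCP orientation; "force": force on the tool from outside, world axes, zero at the start; "wrist_torque": the same for the moment, N m; "opening": finger opening in m; "gripper_force": force on a finger pad.
Only numpy, scipy, OpenCV 4.12 (cv2) and the standard library are available. Lean on these libraries where they do the work, as an engineer would, in place of code of your own. Each camera call takes 0.05 s, during which the arm holds its last target. There are 200 camera calls.

## Working session

There is one attempt and no reset: what is moved stays moved. The work goes in short steps, Python scripts to look and compute and a shell command to move; the robot and the scene stay as the last step left them, time stands still between calls to the robot, and variables do not carry over. Pictures are saved under pics/ and viewed, at most 10 in all, crops included, and the job is handed in when it is done.

```bash
mkdir -p pics
python3 - <<'E'
from plant import robot
import cv2,numpy as np
np.set_printoptions(precision=4,suppress=True)
for n in("scene","top"):
    c=robot.read_camera(n);cv2.imwrite(f"pics/{n}0.png",c["color"][:,:,::-1]);print(n,c["intrinsics"],c["pose"])
s=robot.read_state();print(s["t"],s["tool_pos"],s["orientation"],s["force"],s["opening"])
E
```

```text
scene [[380.596    0.     319.3333]
 [  0.     380.596  199.6398]
 [  0.       0.       1.    ]] [[ 0.2213  0.6259 -0.7479  1.1618]
 [ 0.975  -0.1583  0.156  -0.1577]
 [-0.0207 -0.7637 -0.6453  0.6971]
 [ 0.      0.      0.      1.    ]]
top [[440.2466   0.     322.333 ]
 [  0.     440.2466 201.0525]
 [  0.       0.       1.    ]] [[-0.0035 -0.9976  0.0695  0.4104]
 [-0.9998  0.0021 -0.0205  0.0084]
 [ 0.0203 -0.0695 -0.9974  1.3137]
 [ 0.      0.      0.      1.    ]]
0.1 [0.1545 0.5793 0.2365] [-0.4085 -3.1145  0.0025] [-0.1237  0.5027  0.3048] 0.09330476473906227
```

View pics/scene0.png

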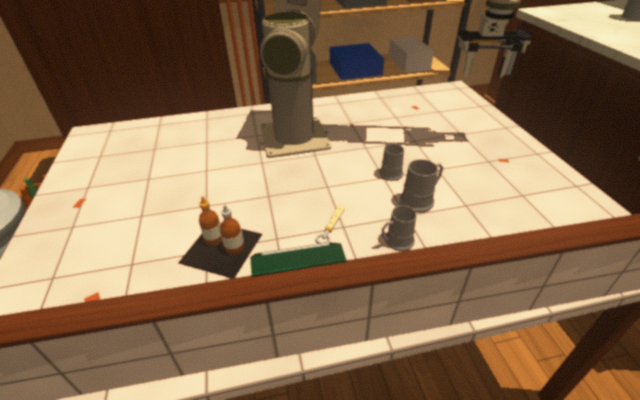

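View pics/top0.png

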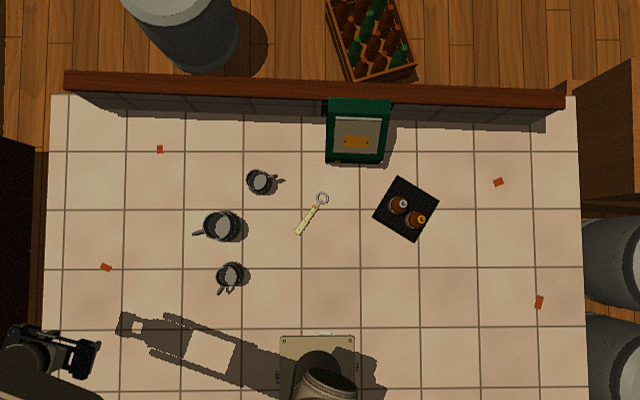

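The top view shows the opener ring at about (321,198) with its handle tail at (299,232). The cap box is at x 326–391, y 97–164, with the brass plate at (356,141). The dashers are at (399,204) and (417,219), and three tankards stand to the left. Next I'll measure the opener and box, using upscaled crops.

```bash
cat > h.py <<'E'
import cv2,numpy as np
from plant import robot
np.set_printoptions(precision=4,suppress=True)
def ray(c,u,v,z):
    K,P=np.array(c["intrinsics"]),np.array(c["pose"])
    d=P[:3,:3]@np.linalg.solve(K,[u,v,1.]); o=P[:3,3]
    return o+d*(z-o[2])/d[2]
def proj(c,p):
    K,P=np.array(c["intrinsics"]),np.array(c["pose"])
    q=K@(P[:3,:3].T@(np.array(p)-P[:3,3])); return q[:2]/q[2]
E
python3 - <<'E'
from h import *
c=robot.read_camera("top");im=c["color"]
hsv=cv2.cvtColor(im,cv2.COLOR_RGB2HSV)
sub=hsv[185:240,290:335]
m=((sub[...,1]>75)&(sub[...,2]>120)&(sub[...,0]>15)&(sub[...,0]<35)).astype(np.uint8)
n,l,st,ce=cv2.connectedComponentsWithStats(m);k=1+st[1:,4].argmax()
print(st[1:]); ys,xs=np.where(l==k);print("handle",ce[k]+[290,185],(xs.min()+290,ys.max()+185))
print("handle c",ray(c,*(ce[k]+[290,185]),.006))
for uv in((321.5,198.5),(296.5,233.5)):print(ray(c,*uv,.008))
b=hsv[125:155,335:380];m=((b[...,1]>150)&(b[...,2]>110)&(b[...,0]<25)).astype(np.uint8)
n,l,st,ce=cv2.connectedComponentsWithStats(m);k=1+st[1:,4].argmax();pc=ce[k]+[335,125]
print("plate",pc,st[k],ray(c,*pc,.015+.179-.0495))
print("hinge yaw",cv2.minAreaRect(np.argwhere(l==k)[:,::-1].astype(np.float32)))
for n_,uv,z in(("TL",(327,99),.205),("TR",(391,99),.205),("FL",(325.5,162),.105),("FR",(385.5,164),.105)):print(n_,ray(c,*uv,z))
for uv in((399,202),(415,218)):print("dash",ray(c,*uv,.14))
big=cv2.resize(im[85:250,240:450][:,:,::-1],None,fx=3.6,fy=3.6,interpolation=cv2.INTER_CUBIC);cv2.imwrite("pics/crop1.png",big)
E
```

```text
[[   0    0   11   24  215]
 [   0    0   45   55 1201]
 [  35    1    4    2    4]
 [  41    1    1    1    1]
 [  43    1    1    1    1]
 [  34    3    3    2    5]
 [  38    4    3    3    4]
 [  44    5    1    1    1]
 [  36    6    2    4    5]
 [  41    7    2    1    2]
 [  29    9    7    8   28]
 [  39    8    1    1    1]
 [  43    9    2    1    2]
 [  29   10   16   14   97]
 [  43   11    1    1    1]
 [  44   41    1    1    1]
 [  44   43    1    1    1]
 [  34   54    1    1    1]]
handle [310.378  216.0025] (np.int64(290), np.int64(239))
handle c [0.4571 0.0172 0.006 ]
[ 0.509 -0.016  0.008]
[0.4055 0.0583 0.008 ]
plate [355.5618 141.2829] [  8  11  27  11 251] [ 0.653  -0.1057  0.1445]
hinge yaw ((21.0, 16.0), (10.0, 26.0), 90.0)
TL [ 0.7503 -0.0273  0.205 ]
TR [ 0.7507 -0.1921  0.205 ]
FL [ 0.6031 -0.0256  0.105 ]
FR [ 0.5974 -0.1922  0.105 ]
dash [ 0.4892 -0.2214  0.14  ]
dash [ 0.4462 -0.2637  0.14  ]
```

View pics/crop1.png

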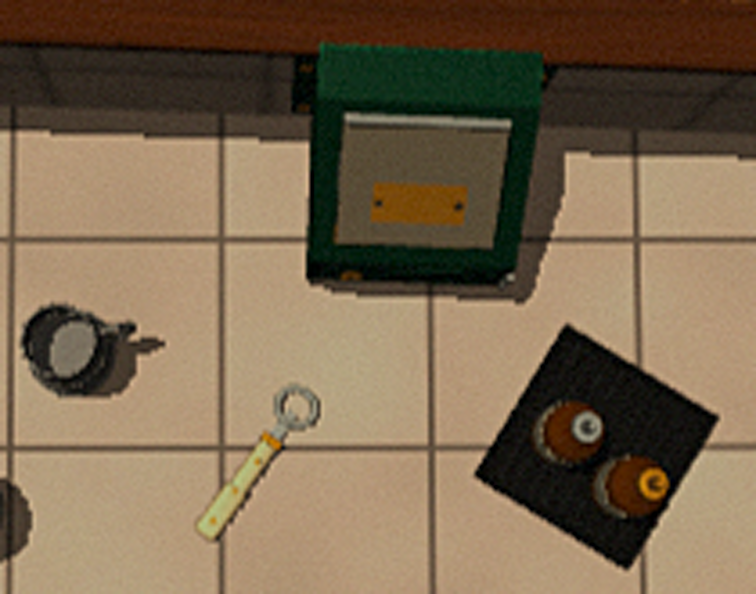

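The opener lies diagonally with its ring at about (0.510, -0.017). The box is square to the base, with the plate at about (0.653, -0.106, 0.145). First I'll shut the fingers, square the tool to the base and travel high.

```bash
python3 -m jog '0 0 0 0 -5;0 0 0 0 -5;0 0 0 0 -5;0 -.018 -.03 0 0;0 -.018 -.03 0 0;0 -.018 -.03 0 0;0 -.018 -.03 0 0;0 -.018 -.03 0 0;0 -.018 -.03 0 0;0 -.018 -.03 0 0' 10 && python3 -m jog '0 -.018 -.03 0 0;0 -.018 -.03 0 0;0 -.018 -.03 0 0;0 -.018 -.03 0 0;0 -.018 -.03 0 0;0 -.018 -.03 0 0;0 -.018 -.03 0 0;0 -.018 -.03 0 0;0 -.018 -.03 0 0;0 0 0 0 0'
```

```text
t: 0.98
tool_pos: [0.2812, 0.3682, 0.2371]
orientation: [0.002, -3.141, 0.0]
force: [0.0, -0.3, -1.0]
opening: 0.0307
gripper_force: 0.0
t: 1.82
tool_pos: [0.4452, 0.0953, 0.2372]
orientation: [0.006, 3.141, -0.003]
force: [0.6, 0.1, 0.1]
opening: 0.0006
gripper_force: 0.0
```

```bash
python3 -m jog '0 -.016 -.028 0 0;0 -.016 -.028 0 0;0 -.016 -.028 0 0;0 -.017 -.028 0 0;0 0 0 .03 0;0 0 0 .03 0;0 0 0 .03 0;0 0 0 .03 0;0 0 0 0 0;0 0 0 0 0'
python3 - <<'E'
from h import *
s=robot.read_state();tp=np.array(s["tool_pos"]);print(s["t"],tp,s["orientation"])
tip=tp-[0,0,.019]
for n,(a,b) in(("scene",((250,150),(450,290))),):
    c=robot.read_camera(n);im=c["color"]
    print(proj(c,tip),proj(c,[.510,-.017,.009]))
    cv2.imwrite("pics/s1.png",cv2.resize(im[150:290,240:440][:,:,::-1],None,fx=4,fy=4,interpolation=cv2.INTER_CUBIC))
    for uv in ((322,240),):print(ray(c,*uv,.008))
E
```

```text
t: 2.65
tool_pos: [0.5065, -0.0114, 0.1159]
orientation: [0.002, -3.137, -0.001]
force: [-0.2, 0.2, 0.1]
opening: 0.0005
gripper_force: 0.0
2.65 [ 0.5065 -0.0114  0.1159] [ 0.0018 -3.1369 -0.001 ]
[323.6007 210.215 ] [322.2189 237.6634]
[ 0.5168 -0.0192  0.008 ]
```

View pics/s1.png

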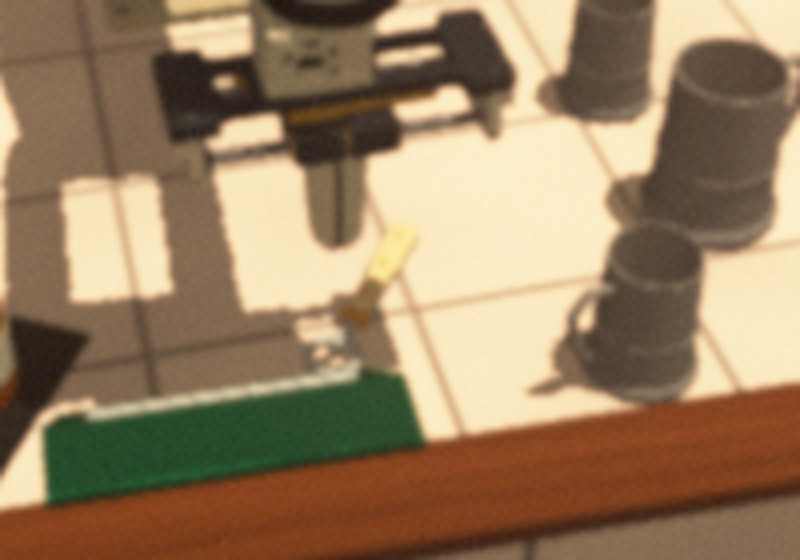

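The closed tips are at crop (337,243) and the ring at crop (330,352), which is pixel (322,237.6). My estimate projects to (322.2,237.7), so it holds. I'll go down to about 35 mm above the head and hold.

```bash
H='0 0 0 0 0' && python3 -m jog '0 -.004 -.006 .015 0;0 0 0 .015 0;0 0 0 .013 0;0 0 0 .010 0;0 0 0 0 0;0 0 0 0 0;0 0 0 0 0;0 0 0 0 0;0 0 0 0 0;0 0 0 0 0' && python3 -m jog '0 0 0 0 0;0 0 0 0 0;0 0 0 0 0;0 0 0 0 0;0 0 0 0 0;0 0 0 0 0;0 0 0 0 0;0 0 0 0 0;0 0 0 0 0;0 0 0 0 0'&& python3 -m jog '0 0 0 0 0;0 0 0 0 0;0 0 0 0 0;0 0 0 0 0;0 0 0 0 0;0 0 0 0 0;0 0 0 0 0;0 0 0 0 0;0 0 0 0 0;0 0 0 0 0'&& python3 -m jog '0 0 0 0 0;0 0 0 0 0;0 0 0 0 0;0 0 0 0 0;0 0 0 0 0;0 0 0 0 0;0 0 0 0 0;0 0 0 0 0;0 0 0 0 0;0 0 0 0 0'
```

```text
t: 3.53
tool_pos: [0.5128, -0.018, 0.0652]
orientation: [-0.002, 3.14, -0.0]
force: [0.0, -0.1, -0.8]
opening: 0.0004
gripper_force: 0.0
t: 4.37
tool_pos: [0.5123, -0.0179, 0.0645]
orientation: [-0.002, 3.142, -0.0]
force: [-0.0, 0.6, -0.2]
opening: 0.0005
gripper_force: 0.0
t: 5.2
tool_pos: [0.5123, -0.0179, 0.0645]
orientation: [-0.002, 3.142, -0.0]
force: [-1.1, 0.6, 0.2]
opening: 0.001
gripper_force: 0.0
t: 6.03
tool_pos: [0.5123, -0.0179, 0.0644]
orientation: [0.002, -3.142, 0.0]
force: [-0.3, -0.0, 0.1]
opening: 0.0005
gripper_force: 0.0
```

```bash
python3 -m jog '0 0 0 0 0;0 0 0 0 0;0 0 0 0 0;0 0 0 0 0;0 0 0 0 0;0 0 0 -.025 0;0 0 0 -.03 0;0 0 0 -.03 0;0 0 0 -.03 0;0 0 0 -.025 0' && python3 -m jog '0 -.022 -.018 0 0;0 -.022 -.018 0 0;0 -.022 -.018 0 0;0 -.022 -.018 0 0;0 -.02 -.016 0 0;0 0 0 0 0;0 0 0 0 0;0 0 0 0 0'
python3 - <<'E'
from h import *
c=robot.read_camera("top");im=c["color"];s=robot.read_state();print(s["tool_pos"],proj(c,np.array(s["tool_pos"])-[0,0,.019]))
cv2.imwrite("pics/t2.png",cv2.resize(im[85:250,240:450][:,:,::-1],None,fx=3.6,fy=3.6,interpolation=cv2.INTER_CUBIC))
E
```

```text
t: 6.87
tool_pos: [0.5126, -0.018, 0.2068]
orientation: [-0.002, 3.14, -0.0]
force: [1.0, 0.7, 0.3]
opening: 0.0008
gripper_force: 0.0
t: 7.53
tool_pos: [0.6199, -0.1055, 0.204]
orientation: [0.001, -3.141, -0.001]
force: [0.6, 0.1, 0.5]
opening: 0.0002
gripper_force: 0.0
[ 0.6198 -0.1052  0.2043] [357.0006 150.709 ]
```

View pics/t2.png

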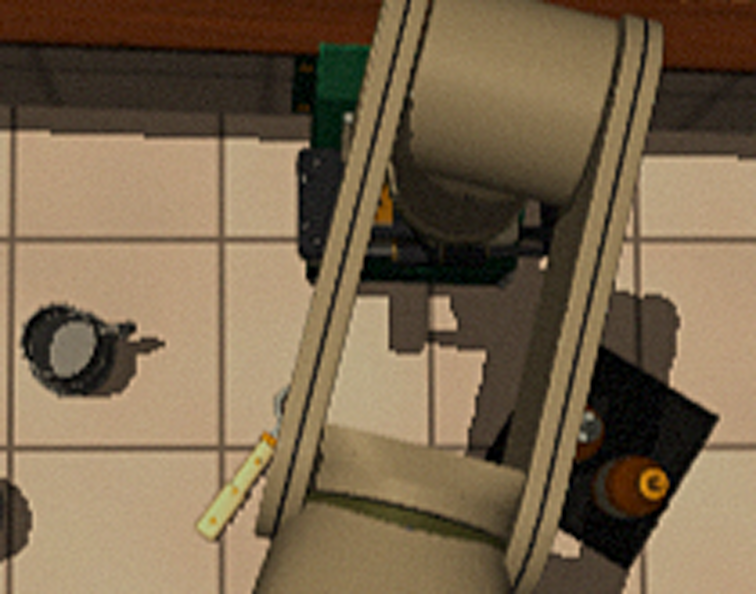

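The opener tail is unmoved at crop (207,533), and the gripper is in front of and above the flap. Now I'll approach along the flap's normal until I feel contact.

```bash
python3 -m jog '0 -.006 0 .007 0;0 -.007 0 .008 0;0 -.007 0 .008 0;0 -.006 0 .007 0;0 0 0 0 0;0 0 0 0 0' 20 && python3 -m jog '0 -.003 0 .003 0;0 -.003 0 .003 0;0 0 0 0 0' && python3 -m jog '0 -.003 0 .003 0;0 -.003 0 .002 0;0 -.003 0 .002 0;0 0 0 0 0'
```

```text
t: 8.08
tool_pos: [0.646, -0.1055, 0.173]
orientation: [0.002, -3.139, -0.001]
force: [-0.3, -0.5, 0.4]
opening: 0.0005
gripper_force: 0.0
t: 8.33
tool_pos: [0.6527, -0.1058, 0.1682]
orientation: [-0.001, 3.142, -0.0]
force: [0.3, 0.0, 0.8]
opening: 0.0004
gripper_force: 0.5
t: 8.67
tool_pos: [0.6617, -0.1059, 0.161]
orientation: [0.001, -3.141, 0.0]
force: [-0.5, -1.6, 2.4]
opening: 0.0006
gripper_force: 0.9
```

```bash
python3 -m jog '0 -.004 0 .002 0;0 -.004 0 .002 0;0 -.004 0 .002 0;0 -.004 0 .001 0;0 -.004 0 0 0;0 0 0 0 0;0 0 0 0 0;0 0 0 0 0;0 0 0 0 0'
python3 - <<'E'
from h import *
for n in("scene","top"):
    c=robot.read_camera(n);im=c["color"]
    a=im[150:290,230:380] if n=="scene" else im[85:205,300:420]
    cv2.imwrite(f"pics/{n}3.png",cv2.resize(a[:,:,::-1],(600,560)))
s=robot.read_state();print(s["tool_pos"],s["force"])
E
```

```text
t: 9.42
tool_pos: [0.6809, -0.1056, 0.154]
orientation: [0.002, -3.141, -0.001]
force: [-5.0, -1.0, -1.5]
opening: 0.0007
gripper_force: 1.7
[ 0.681  -0.1055  0.1541] [-4.8423 -0.8796 -1.4267]
```

View pics/top3.png

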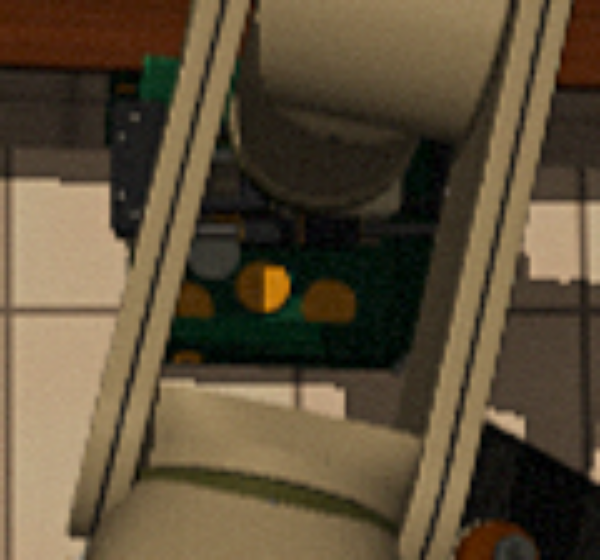

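The flap is well in: the caps inside the box show at crop (265,288), and the spring pushes back with 5 N. I'll draw back along the same path and then clear.

```bash
python3 -m jog '0 .006 0 -.002 0;0 .007 0 -.003 0;0 .007 0 -.005 0;0 .007 0 -.007 0;0 .007 0 -.007 0;0 .01 0 -.012 0;0 .012 0 -.02 0;0 .015 0 -.03 0;0 0 0 -.03 0;0 0 0 0 0' && python3 -m jog '0 .03 .02 -.01 0;0 .03 .03 0 0;0 .03 .03 0 0;0 .02 .03 0 0;0 0 .03 0 0;0 0 .03 0 0;0 0 .03 0 0;0 0 .03 0 0;0 0 .03 0 0;0 0 .02 0 0' && python3 -m jog '0 0 .03 0 0;0 0 .03 0 0;0 0 .03 0 0;0 0 .02 0 0;0 0 0 0 0;0 0 0 0 0;0 0 0 0 0'
python3 - <<'E'
from h import *
c=robot.read_camera("top");im=c["color"];print(robot.read_state()["force"])
cv2.imwrite("pics/t4.png",im[:,:,::-1])
E
```

```text
t: 10.35
tool_pos: [0.6126, -0.1066, 0.2803]
orientation: [-0.001, 3.128, -0.005]
force: [1.3, -0.3, 0.4]
opening: 0.0005
gripper_force: 0.0
t: 11.18
tool_pos: [0.5011, 0.1756, 0.282]
orientation: [-0.003, 3.138, 0.003]
force: [-0.0, 0.5, -0.2]
opening: 0.0005
gripper_force: 0.0
t: 11.77
tool_pos: [0.5012, 0.2825, 0.2812]
orientation: [-0.002, 3.14, 0.0]
force: [-0.8, 0.4, 0.1]
opening: 0.0002
gripper_force: 0.0
[ 0.5983  0.1456 -0.1535]
```

View pics/t4.png

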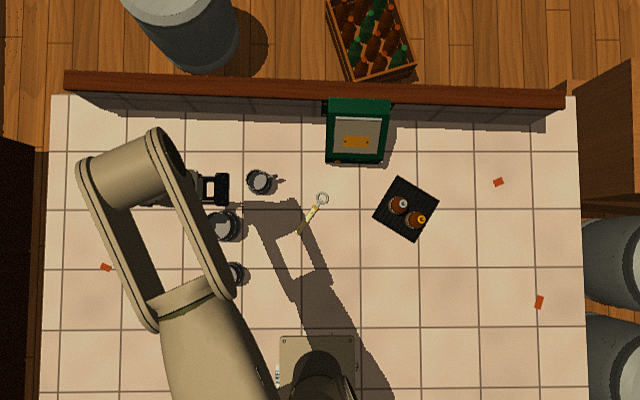

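The flap is shut with its plate back at (356,141). The opener (ring at 321,198), the tankards and the dashers are all where they started, and the arm is clear of everything.

```bash
python3 -c "
from plant import robot
print(robot.close_job())"
```

```text
the job is handed in; nothing more can be done
None
```

The job is done and handed in: I pointed at the opener's head from about 36 mm above for over 2 s, pushed the cap box flap well in (about 0.5 rad, estimated from the arm's position), and it sprang shut with nothing else moved.

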